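# Pack the right brush in the travel tin

## Robot

A 6-joint arm with a two-finger parallel gripper is mounted at the origin on the work surface. World frame = base frame: x ahead of the robot, y to its left, z up, the work surface at z = 0. Lengths are in m, angles in degrees, forces in N, time in s.
With the tool pointing down it reaches from about 0.225 to 0.725 m from the base axis. Payload 3.1 kg.
Tool frame: the origin (TCP) lies midway between the tips of the shut fingers; the grasp point (between the pads) lies 19 mm behind it; z points along the fingers, y is the line along which they close (so a half turn about z gives the same grasp; the last joint's range is limited). The gripper opens to 85 mm and grips with 20 to 120 N. Pads are 22 mm wide; open, the fingers measure 114 mm over their backs; the gripper's body (76 mm by 85 mm) begins 54 mm behind the grasp point. The pads swing forward as they close: fully open they stand 13 mm farther back than shut.
Start: joints at [59.771, 2.75, 5.684, 92.934, 0, 82.678], TCP at [0.204, 0.484, 0.231] pointing down, gripper open.
Joint ranges: [-166.93, 166.93], [-56.73, 111.36], [-69.38, 81.34], [-121.58, 131.49], [-85.45, 84.26], [-180, 180]. Speed limits (degrees/s): [159.86, 159.86, 180, 180, 180, 180].

## Interface

Orientations are given as [roll, pitch, yaw] about the fixed x, y, z axes, in that order (R = Rz(yaw) Ry(pitch) Rx(roll)).
In Python, from station import * gives the robot as it stands. The module is installed in compiled form; this text tells all that it offers.
- The arm moves only by the tool send_rows, never from a script. Its argument "rows" is a list that holds one entry, the list of rows, each a list of 7 numbers: the opening, from -1 (shut) to 1 (fully open), then the shift along the tool's x, y, z scaled (see below), then the turn, a rotation vector about the tool's x, y, z scaled (see below). In form: [[[hand, dx, dy, dz, rx, ry, rz], ...]]. A call has 1 to 10 rows; each row shifts and turns the commanded pose from where the row before left it, along the tool's axes as they then stand; what a row does not reach is not made up. The controller multiplies each number of a shift by 150 mm and each number of a turn by 30 degrees. A row lasts 1/8 s, in which the tool goes at most 62.5 mm and 10.7 degrees, less where a joint would pass 70% of its speed; a pose out of reach is approached as far as the arm can. A call with a number of a shift or a turn outside -1 to 1 is refused whole. A call with a gripper value outside its range is refused whole. The fingers move at their own pace and stop on an object; "grip_force" is the grip in N (left out, the last holds). Time passes only in rows, so rows that do not move let the fingers close. It gives the time, the measured TCP pose, the force, the opening and the grip force at its end, in the units of the state.
- get_state(): the state, without advancing time (a new reading comes with each control period).
- capture(name): name is "scene" or "side" or "wrist"; returns the picture (420x560x3 uint8, red, green, blue); there is no depth.
- camera_info(name): a dict with "intrinsics" (3x3 intrinsics, pixels), "camera_from_world" (4x4, takes a point from world to camera coordinates). Camera axes: x right, y down, z forward; pixel columns grow to the right and rows downward; lengths in m; the calibration is good to about 2 mm. A picture is of the moment at which its call begins: read the wrist's pose just before it. camera_info takes no time and is no camera call; for the wrist camera it gives the pose at the moment of the call.
- job_done(): hands the job in; it is judged then, once.
Trained networks look in the newest picture that a camera, given by its name, has taken for a name from the list of things; names that differ only in an ending like _2 or _b are one class to them, and where a whole thing is asked for, a point or a joint stands for the part that bears it (a point fixed in the world has none). Each returns a list of dicts, best first, with "p" (0 to 1); they miss things now and then, are a little off and sometimes report something else, mostly with a low value. They report only what shows in the picture. A call takes as long as a camera call. They do not tell look-alikes from the thing itself.
- trace(camera, label): "mask" (420x560 bool, what is visible of it).
- landmark_of(camera, label): "point" ([x, y, z] in m, in world coordinates, good to about 4 mm: a listed point, or the origin of a listed thing).
The state is a dict: "t": time; "qpos": joint angles; "qd": joint speeds; "effort": joint torques, N m; "eef_pos": TCP position; "tcp_rot": TCP orientation; "contact_force": force on the tool from outside, world axes, zero at the start; "moment": the same for the moment, N m; "gripper_width": finger opening in m; "gripper_force": force on a finger pad.
Only numpy, scipy, OpenCV 4.12 (cv2) and the standard library are available. Lean on these libraries where they do the work, as an engineer would, in place of code of your own. Each camera call takes 0.05 s, during which the arm holds its last target. There are 200 camera calls.

## Task

One of the three look-alike brushes in the sloping rack is the right size for the open steel tin: the longest one that lies flat inside it. Lay that brush in the tin without dropping it in, let go of it, and then shut the lid fully. The other two brushes must end up in their own slots, and the other things on the bench must not be pushed about.

Things in the scene. Friction and masses are not known exactly. Their poses are not given: they have to be found in the camera images.
- brush_short: Shortest of three look-alike wooden brushes, 118 mm long: flat head 52 long, 46 wide, 32 thick with its black bristles; handle 24 wide, 22 thick. Starts in any slot of the rack, back flat on the slope, head end down at the lip, bristles out. Origin: tip of the head, on the underside of the back, mid-width. x: along the brush to the handle's end; z: out of the bristle side.
- brush_medium: Middle one of three look-alike wooden brushes, 146 mm long: flat head 64 long, 46 wide, 32 thick with its black bristles; handle 24 wide, 22 thick. Starts in any slot of the rack, back flat on the slope, head end down at the lip, bristles out. Origin: tip of the head, on the underside of the back, mid-width. x: along the brush to the handle's end; z: out of the bristle side.
- brush_long: Longest of three look-alike wooden brushes, 192 mm long: flat head 84 long, 46 wide, 32 thick with its black bristles; handle 24 wide, 22 thick. Starts in any slot of the rack, back flat on the slope, head end down at the lip, bristles out. Origin: tip of the head, on the underside of the back, mid-width. x: along the brush to the handle's end; z: out of the bristle side.
- brush_medium_mid (a point): Middle of the 146 mm brush: half-way along its length, 16 mm above the underside of its back.
- rack: White rack, fixed. A 270 mm wide plate rises at 32 degrees along its +x (faces the bench's middle), 32 mm high at the 16 mm lip, 215 mm long; slots at y = -80, 0, 80 between 14 mm ribs on its lowest 58 mm. A wooden peg rail along y over the slots (x 91 to 109 mm, z 220 to 250, posts at y = -150 and 150) blocks a gripper coming straight down. Origin: on the bench below the slope's foot, mid-width.
- tin: Open steel tin, fixed: outside 110 (its x) by 172 (its y) by 45 mm high, walls and floor 5 mm, so 100 x 162 mm inside and 40 deep. Origin: centre of the underside.
- tin_in (a point): Centre of the tin's inner floor, axes as the tin's (x away from the robot at yaw 0, y along the long side).
- lid (a joint): Hinge of the tin's flat 6 mm steel lid, 110 x 172 mm: 0 is shut, about 1.85 rad is open (starts open, leaning back away from the robot, its free edge about 155 mm above the bench). It stays open by its weight and falls shut by itself once it is pulled over past upright towards the robot.
- lid_hinge (a point): Middle of the lid's hinge line, on the tin's far (+x) upper edge, 45 mm above the bench; the hinge line runs along the tin's y.
- comb: Chrome comb, 180 x 36 x 6 mm, lying flat; bystander. Origin: centre of its underside; x along it.
- toy: Hard rubber squeaky toy, orange dome 76 mm across and 52 high with a red button on top; bystander. Origin: centre of its underside.
- bottle: Green shampoo bottle, 60 mm across, 190 high; bystander. Origin: centre of its underside.
- bowl: Steel bowl, 150 mm across, 50 high; bystander. Origin: centre of its underside.
- wax: Brass-coloured can of boot wax, 72 mm across, 50 high; bystander. Origin: centre of its underside.
There are look-alikes about, which are no part of the job. Leave any pink look-alike of the brush_medium alone.

How it is judged:
By the outcome, as a careful person would: the job done as asked, in the order asked, and still so for the second after the job is handed in, with the robot touching nothing.
It also fails if it takes over 53 s, if anything falls off the work surface, if the arm or the gripper's body presses on something with over 40 N, if the wrist force passes 120 N, or if a joint passes its speed limit or range.

## Working session

There is one attempt and no reset: what is moved stays moved. The work goes in short steps, Python scripts to look and compute and a tool call to move; the robot and the scene stay as the last step left them, time stands still between calls to the robot, and variables do not carry over. Pictures are saved under pics/ and viewed, at most 10 in all, crops included, and the job is handed in when it is done.

Besides the shell and the picture viewer there is one more tool, called after "Request:" by a JSON object that holds its "fn" and its "kwargs". send_rows: Moves the arm, as the interface text tells. Shifts and turns lie within -1 to 1; 1 stands for 150 mm of shift or 30 degrees of turn. Its arguments: {"type":"object","properties":{"rows":{"type":"array"},"grip_force":{"type":"number"}},"required":["rows"]}

```bash
mkdir -p pics; python3 - <<'E'
from station import *
import cv2
s=get_state();print(s)
for c in("scene","side"):
    im=capture(c);cv2.imwrite(f"pics/{c}0.png",cv2.cvtColor(im,cv2.COLOR_RGB2BGR))
    for l in("brush_medium","brush_short","brush_long","brush_medium_mid","rack","tin","tin_in","lid_hinge","comb","toy","bottle","bowl","wax"):
        try:
            print(c,l,[(d["point"] if not hasattr(d["point"],'round') else d["point"].round(3).tolist(),round(d["p"],2)) for d in landmark_of(c,l)])
        except Exception as e: print(c,l,e)
E
```

```text
{'t': 0.0, 'qpos': array([ 5.97701313e+01,  2.79270905e+00,  5.59182259e+00,  9.29335611e+01,
       -7.26190616e-04,  8.26790025e+01]), 'qd': array([ 0.0640055 , -0.04984938, -0.00123508, -0.07684917, -0.02104306,
       -0.00073063]), 'effort': array([ 1.84343589e-03, -3.38776302e+01,  3.20018971e+01,  1.99784740e-02,
       -8.95942026e-05, -1.08951031e-05]), 'eef_pos': array([0.20405905, 0.48305829, 0.23012066]), 'tcp_rot': array([-1.79866556e+02, -1.64121100e-02,  1.57091111e+02]), 'contact_force': array([ 0.06405285,  0.11501828, -0.29636537]), 'moment': array([ 0.036972  , -0.0141403 , -0.03526144]), 'gripper_force': 0.0, 'gripper_width': 0.08545723880527802}
scene brush_medium [([0.1952, 0.3249, 0.0008], 0.64), ([0.2529, -0.1156, 0.0054], 0.61), ([0.4651, 0.144, 0.0321], 0.6)]
scene brush_short [([0.626, 0.168, 0.0287], 0.83)]
scene brush_long [([0.5413, 0.159, 0.0302], 0.66)]
scene brush_medium_mid [([0.2518, 0.2743, 0.0196], 0.66), ([0.3229, -0.0969, 0.0127], 0.65)]
scene rack [([0.5379, 0.1572, -0.0001], 0.77)]
scene tin [([0.5301, -0.2961, 0.0026], 0.62)]
scene tin_in [([
[... 625 characters left out ...]
edium_mid [([0.3294, -0.1015, 0.0178], 0.95), ([0.4597, 0.2024, 0.0849], 0.94), ([0.2495, 0.279, 0.0158], 0.9), ([0.5361, 0.1599, 0.0001], 0.33)]
side rack [([0.5375, 0.1612, -0.0008], 0.92)]
side tin [([0.5354, -0.2938, -0.0012], 0.95), ([0.7791, 0.1212, 0.0016], 0.35)]
side tin_in [([0.5321, -0.2913, 0.0089], 0.91)]
side lid_hinge [([0.579, -0.3058, 0.0425], 0.9)]
side comb [([0.5184, -0.0131, 0.0007], 0.96)]
side toy [([0.7035, -0.0262, -0.0021], 0.7), ([0.5188, -0.0127, 0.001], 0.42)]
side bottle [([0.4642, 0.4918, 0.001], 0.98), ([0.4626, 0.2018, 0.0799], 0.54), ([0.7014, -0.0265, -0.0002], 0.23)]
side bowl [([0.7395, -0.2519, -0.0018], 0.56)]
side wax [([0.7785, 0.1212, 0.0007], 0.74)]
```

View pics/scene0.png

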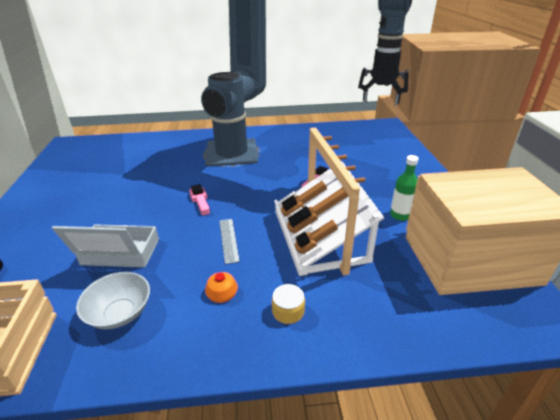

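View pics/side0.png

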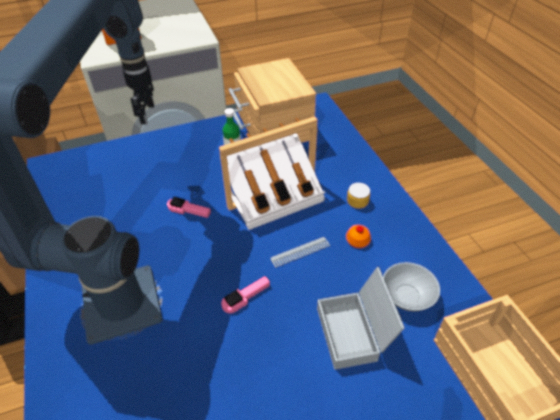

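Candidates for the brush: pink look-alikes at side (190,207) and (245,295), and the rack brushes with heads at side (261,200), (282,190) and (306,187). The network puts the medium one in the slot nearest the robot (261,200), the long one in the middle and the short one in the far slot. I'll check this in a rectified close crop of the slope, next to one of the tin.

```bash
cat > h.py <<'E'
from station import *
import numpy as np, cv2
from scipy.spatial.transform import Rotation as R
def frame(o,yaw): 
    T=np.eye(4);T[:3,:3]=R.from_euler('z',yaw,degrees=True).as_matrix();T[:3,3]=o;return T
def proj(c,P):
    i=camera_info(c);Pc=np.c_[P,np.ones(len(P))]@np.array(i["camera_from_world"])[:3].T
    q=Pc@np.array(i["intrinsics"]).T;return q[:,:2]/q[:,2:]
def rectify(c,im,o,ex,ey,W,H,s):
    """plane patch: pixel (u,v) = o + ex*u/s + ey*v/s (s px per m)"""
    P=np.array([o,o+ex*W/s,o+ex*W/s+ey*H/s,o+ey*H/s])
    M=cv2.getPerspectiveTransform(proj(c,P).astype(np.float32),np.float32([[0,0],[W,0],[W,H],[0,H]]))
    return cv2.warpPerspective(im,M,(W,H),flags=cv2.INTER_CUBIC)
RACK=frame([.5385,.159,0],97.7)
def slope(s,y,n,F=None):
    F=RACK if F is None else F;c,d=np.cos(np.radians(32)),np.sin(np.radians(32))
    return (F@np.array([s*c-n*d,y,.032+s*d+n*c,1]))[:3]
def rows(p,Rt,k=None,hand=1):
    """rows to pose p,Rt (Rotation) from the measured pose"""
    s=get_state();R0=R.from_euler('xyz',s["tcp_rot"],degrees=True)
    rv=(R0.inv()*Rt).as_rotvec(degrees=True);d=np.array(p)-s["eef_pos"]
    k=k or int(np.ceil(max(np.linalg.norm(rv)/10.5,np.linalg.norm(d)/.06)))
    out=[]
    for j in range(k):
        Rj=R0*R.from_rotvec(rv*j/k,degrees=True)
        out.append([hand]+(Rj.inv().apply(d/k)/.15).round(3).tolist()+(rv/k/30).round(3).tolist())
    print("k",k,"dist",d.round(4),"rot",rv.round(2));print(out)
def grasp_rot(): # x to handle end, z into slope
    F=RACK[:3,:3];c,d=np.cos(np.radians(32)),np.sin(np.radians(32))
    x=F@[c,0,d];z=F@[d,0,-c];return R.from_matrix(np.c_[x,np.cross(z,x),z])
def save(n,im): cv2.imwrite(f"pics/{n}.png",cv2.cvtColor(im,cv2.COLOR_RGB2BGR))
E
python3 - <<'E'
from h import *
im=capture("side")
a=slope(.22,.135,.022);b=slope(.22,-.135,.022);c=slope(-.02,.135,.022)
A=rectify("side",im,a,(b-a)/.27,(c-a)/.24,432,384,1600)
B=rectify("side",im,np.array([.43,-.18,.045]),np.array([1.,0,0]),np.array([0,-1.,0]),352,384,1600)
save("rect",np.hstack([A,B]))
t=[d for d in trace("side","tin")][0]; print(t["p"],t["mask"].sum())
rows(slope(.086,.078,.15),grasp_rot())
E
```

```text
0.94 5282
k 8 dist [ 0.2577 -0.3415 -0.0265] rot [-16.57  29.06  57.78]
[[1, -0.309, -0.179, 0.022, -0.069, 0.121, 0.241], [1, -0.329, -0.139, -0.004, -0.069, 0.121, 0.241], [1, -0.343, -0.096, -0.029, -0.069, 0.121, 0.241], [1, -0.35, -0.05, -0.054, -0.069, 0.121, 0.241], [1, -0.349, -0.004, -0.077, -0.069, 0.121, 0.241], [1, -0.341, 0.043, -0.098, -0.069, 0.121, 0.241], [1, -0.326, 0.089, -0.117, -0.069, 0.121, 0.241], [1, -0.304, 0.133, -0.133, -0.069, 0.121, 0.241]]
```

View pics/rect.png

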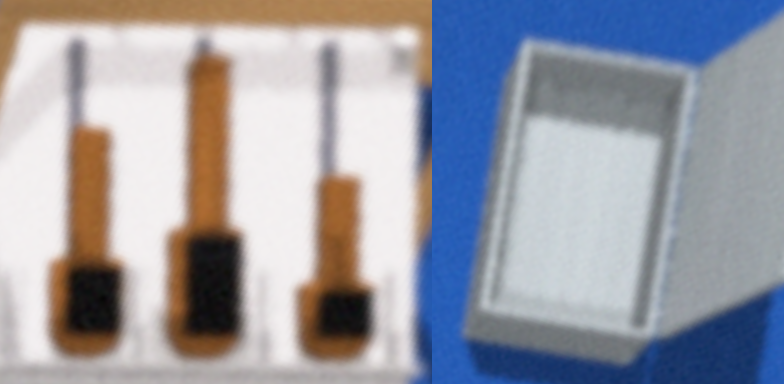

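The rectified crop shows measured lengths of about 142 mm (left, head at (90,300)), 187 mm (middle) and 111 mm (right). So the medium brush is in the left slot (rack y=+79 mm, tip at s≈0). The tin rim corners at (525,40), (697,69) and (480,312) give a tin yaw of about −10° and a centre near (0.529,−0.296). Next I move round the rail to the pre-grasp.

```bash
python3 - <<'E'
from h import *
rows([.30,.12,.34],grasp_rot(),8)
E
```

```text
k 8 dist [ 0.0957 -0.3636  0.1087] rot [-16.57  29.06  57.78]
[[1, -0.191, -0.248, -0.091, -0.069, 0.121, 0.241], [1, -0.214, -0.219, -0.112, -0.069, 0.121, 0.241], [1, -0.232, -0.186, -0.133, -0.069, 0.121, 0.241], [1, -0.244, -0.151, -0.155, -0.069, 0.121, 0.241], [1, -0.251, -0.114, -0.175, -0.069, 0.121, 0.241], [1, -0.251, -0.075, -0.195, -0.069, 0.121, 0.241], [1, -0.245, -0.037, -0.212, -0.069, 0.121, 0.241], [1, -0.233, 0.002, -0.228, -0.069, 0.121, 0.241]]
```

Request:
{"fn": "send_rows", "kwargs": {"rows": [[[1, -0.19, -0.25, -0.09, -0.07, 0.12, 0.24], [1, -0.21, -0.22, -0.11, -0.07, 0.12, 0.24], [1, -0.23, -0.19, -0.13, -0.07, 0.12, 0.24], [1, -0.24, -0.15, -0.15, -0.07, 0.12, 0.24], [1, -0.25, -0.11, -0.17, -0.07, 0.12, 0.24], [1, -0.25, -0.07, -0.19, -0.07, 0.12, 0.24], [1, -0.24, -0.04, -0.21, -0.07, 0.12, 0.24], [1, -0.23, 0, -0.23, -0.07, 0.12, 0.24]]]}}

```text
t: 2.5
eef_pos: [0.2981, 0.1211, 0.3388]
tcp_rot: [179.5, -32.0, 97.8]
contact_force: [0.9, -1.0, -0.8]
gripper_width: 0.085
gripper_force: 0.0
```

```bash
python3 - <<'E'
from h import *
s=get_state();print(s["t"],s["eef_pos"],s["qpos"].round(0))
rows(slope(.086,.079,.13),grasp_rot(),5,.2)
E
```

```text
2.5 [0.29805191 0.12110714 0.33880518] [-20. -21.  -9. 118.  28.  58.]
k 5 dist [ 0.1616  0.0313 -0.151 ] rot [0.45 0.03 0.1 ]
[[0.2, -0.096, 0.218, 0.179, 0.003, 0.0, 0.001], [0.2, -0.096, 0.218, 0.179, 0.003, 0.0, 0.001], [0.2, -0.096, 0.218, 0.178, 0.003, 0.0, 0.001], [0.2, -0.096, 0.219, 0.178, 0.003, 0.0, 0.001], [0.2, -0.096, 0.219, 0.178, 0.003, 0.0, 0.001]]
```

Request:
{"fn": "send_rows", "kwargs": {"rows": [[[0.2, -0.1, 0.22, 0.18, 0, 0, 0], [0.2, -0.1, 0.22, 0.18, 0, 0, 0], [0.2, -0.1, 0.22, 0.18, 0, 0, 0], [0.2, -0.1, 0.22, 0.18, 0, 0, 0], [0.2, -0.08, 0.22, 0.17, 0, 0, 0], [0.2, 0, 0, 0, 0, 0, 0]]]}}

```text
t: 3.25
eef_pos: [0.4604, 0.1548, 0.1846]
tcp_rot: [179.9, -32.0, 97.9]
contact_force: [-0.6, -0.0, 0.5]
gripper_width: 0.0512
gripper_force: 0.0
```

```bash
python3 - <<'E'
from h import *
s=get_state();print(s["t"],s["eef_pos"],s["gripper_width"],s["contact_force"])
im=capture("wrist")
for l in("brush_medium","brush_medium_mid","brush_long","rack"):
    print(l,[(np.round(d["point"],4).tolist(),round(d["p"],2)) for d in landmark_of("wrist",l)])
print("pred",slope(0,.079,0),slope(.073,.079,.016))
a=slope(.20,.135,.022);b=slope(.20,-.01,.022);c=slope(-.02,.135,.022)
A=rectify("wrist",im,a,(b-a)/.145,(c-a)/.22,290,440,2000)
B=np.zeros((440,560,3),np.uint8);B[:420]=im
save("w1",cv2.resize(np.hstack([A,B]),(780,404)))
rows(slope(.086,.079,.004),grasp_rot(),6,.2)
E
```

```text
3.25 [0.46037857 0.1548162  0.18457831] 0.05124392778569515 [-0.63908821 -0.01894747  0.46717065]
brush_medium [([0.466, 0.1467, 0.0303], 0.89), ([0.1967, 0.3282, 0.0031], 0.63)]
brush_medium_mid [([0.4599, 0.2013, 0.0843], 0.96), ([0.2493, 0.2786, 0.0137], 0.74)]
brush_long []
rack []
pred [0.46021233 0.14841509 0.032     ] [0.45305361 0.20136214 0.08425288]
k 6 dist [-0.0102  0.0643 -0.1082] rot [0.36 0.13 0.32]
[[0.2, -0.002, -0.003, 0.14, 0.002, 0.001, 0.002], [0.2, -0.002, -0.002, 0.14, 0.002, 0.001, 0.002], [0.2, -0.002, -0.002, 0.14, 0.002, 0.001, 0.002], [0.2, -0.002, -0.002, 0.14, 0.002, 0.001, 0.002], [0.2, -0.002, -0.002, 0.14, 0.002, 0.001, 0.002], [0.2, -0.002, -0.002, 0.14, 0.002, 0.001, 0.002]]
```

View pics/w1.png

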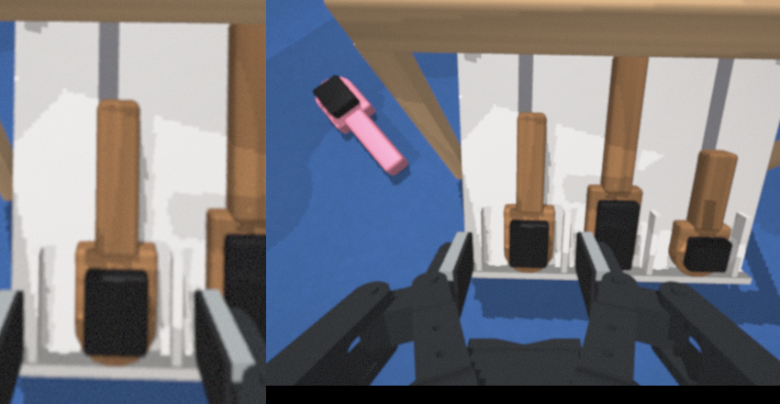

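The wrist view confirms it: the left slot holds the middle-length brush, with its handle at (531,160) near the midpoint of the fingers. It lies about 6 mm towards rack −y of my model, which the landmarks agree with. The pink look-alike at (340,100) is off the rack. I'll descend with that correction.

Request:
{"fn": "send_rows", "kwargs": {"rows": [[[0.2, 0, 0.03, 0.14, 0, 0, 0], [0.2, 0, 0, 0.14, 0, 0, 0], [0.2, 0, 0, 0.14, 0, 0, 0], [0.2, 0, 0, 0.14, 0, 0, 0], [0.2, 0, 0, 0.14, 0, 0, 0], [0.2, 0, 0, 0.05, 0, 0, 0], [0.2, 0, 0, 0.05, 0, 0, 0], [0.2, 0, 0, 0.045, 0, 0, 0], [0.2, 0, 0, 0, 0, 0, 0]]]}}

```text
t: 4.62
eef_pos: [0.4568, 0.2216, 0.08]
tcp_rot: [179.6, -31.9, 98.0]
contact_force: [0.1, 0.6, -0.1]
gripper_width: 0.051
gripper_force: 0.0
```

Request:
{"fn": "send_rows", "kwargs": {"rows": [[[-1, 0, 0, 0, 0, 0, 0], [-1, 0, 0, 0, 0, 0, 0], [-1, 0, 0, 0, 0, 0, 0], [-1, 0, 0, 0, 0, 0, 0]]], "grip_force": 70}}

```text
t: 5.12
eef_pos: [0.4575, 0.2213, 0.0808]
tcp_rot: [179.5, -31.9, 98.0]
contact_force: [-0.2, -2.5, 3.6]
gripper_width: 0.0224
gripper_force: 70.1
```

Request:
{"fn": "send_rows", "kwargs": {"rows": [[[-1, 0, 0, -0.05, 0, 0, 0], [-1, 0, 0, -0.1, 0, 0, 0], [-1, 0, 0, -0.2, 0, 0, 0], [-1, 0, 0, -0.25, 0, 0, 0], [-1, 0, 0, -0.3, 0, 0, 0], [-1, 0, 0, -0.3, 0, 0, 0], [-1, 0, 0, 0, 0, 0, 0]]]}}

```text
t: 6.0
eef_pos: [0.4713, 0.1251, 0.2366]
tcp_rot: [179.1, -31.7, 98.1]
contact_force: [0.4, -0.1, -1.6]
gripper_width: 0.0222
gripper_force: 69.5
```

```bash
python3 - <<'E'
from h import *
s=get_state();print(s["t"],s["eef_pos"],s["gripper_width"],s["contact_force"])
im=capture("wrist")
R0=R.from_euler('xyz',s["tcp_rot"],degrees=True)
for l in("brush_medium","brush_medium_mid"):
    print(l,[(R0.inv().apply(np.array(d["point"])-s["eef_pos"]).round(4).tolist(),round(d["p"],2)) for d in landmark_of("wrist",l)])
im2=capture("side")
for l in("brush_medium","brush_medium_mid"):
    print(l,[(R0.inv().apply(np.array(d["point"])-s["eef_pos"]).round(4).tolist(),round(d["p"],2)) for d in landmark_of("side",l)])
for c in("side","scene"):
    if c=="scene":capture(c)
    for l in("tin","tin_in","lid_hinge"): print(l,[(np.round(d["point"],4).tolist(),round(d["p"],2)) for d in landmark_of(c,l)])
save("w2",np.hstack([im[:,:, :],im2])[:,:]); cv2.imwrite("pics/w2.png",cv2.resize(cv2.imread("pics/w2.png"),(800,300)))
tr=R.from_matrix(np.c_[[0.17,.985,0],[.985,-.17,0],[0,0,-1]])
rows([.50,-.2,.26],tr,9,-1)
E
```

```text
6.0 [0.47128263 0.12509274 0.23662212] 0.022162744665219017 [ 0.43858229 -0.10834872 -1.63174274]
brush_medium [([0.0793, -0.2483, 0.3222], 0.56), ([-0.1655, 0.3016, 0.1797], 0.52)]
brush_medium_mid [([-0.0211, 0.0, -0.0162], 0.79), ([0.0407, -0.2019, 0.28], 0.74), ([-0.0866, 0.1501, 0.1856], 0.3)]
brush_medium [([-0.3052, -0.2493, 0.0856], 0.73), ([0.0752, -0.2548, 0.3198], 0.68), ([-0.0912, -0.0037, 0.0057], 0.57)]
brush_medium_mid [([-0.2863, -0.1723, 0.0776], 0.91), ([-0.0137, -0.0007, -0.0068], 0.76), ([0.0407, -0.2015, 0.2815], 0.55)]
tin [([0.5354, -0.2919, -0.0021], 0.91), ([0.5312, -0.2927, 0.0057], 0.63), ([0.6187, 0.1635, 0.0293], 0.55), ([0.7792, 0.1222, 0.0026], 0.45)]
tin_in [([0.5278, -0.2945, 0.0085], 0.58)]
lid_hinge []
tin [([0.5332, -0.2998, 0.0001], 0.67), ([0.4632, 0.4921, -0.0001], 0.6)]
tin_in [([0.5324, -0.2936, 0.0049], 0.69)]
lid_hinge [([0.5853, -0.3084, 0.0448], 0.73)]
k 9 dist [ 0.0313 -0.3274  0.0273] rot [ -4.59 -31.71  17.24]
[[-1, -0.196, -0.01, -0.146, -0.017, -0.117, 0.064], [-1, -0.205, -0.002, -0.134, -0.017, -0.117, 0.064], [-1, -0.212, 0.006, -0.121, -0.017, -0.117, 0.064], [-1, -0.219, 0.014, -0.107, -0.017, -0.117, 0.064], [-1, -0.225, 0.023, -0.094, -0.017, -0.117, 0.064], [-1, -0.229, 0.031, -0.079, -0.017, -0.117, 0.064], [-1, -0.232, 0.039, -0.065, -0.017, -0.117, 0.064], [-1, -0.234, 0.048, -0.05, -0.017, -0.117, 0.064], [-1, -0.235, 0.056, -0.035, -0.017, -0.117, 0.064]]
```

View pics/w2.png

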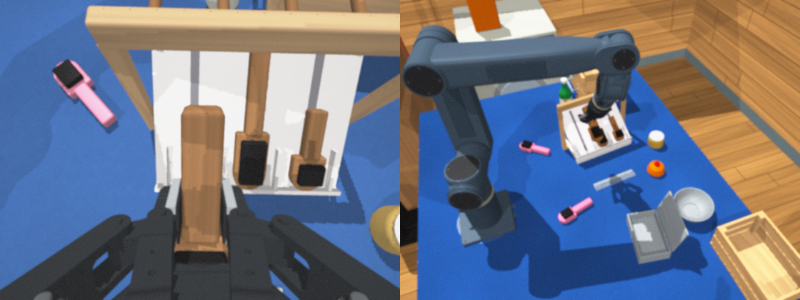

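The brush is held straight in the gripper and the other two stay in their slots. Next I carry it to a hover by the tin and refine the tin's pose from there.

```bash
cat >> h.py <<'E'
def ray(c,uv):
    i=camera_info(c);T=np.linalg.inv(np.array(i["camera_from_world"]))
    d=T[:3,:3]@np.linalg.inv(np.array(i["intrinsics"]))@[*uv,1];return T[:3,3],d
def tinrot(yaw): # tool down, x along tin y
    a=np.radians(yaw+90);c,s=np.cos(a),np.sin(a)
    return R.from_matrix(np.c_[[c,s,0],[s,-c,0],[0,0,-1]])
E
python3 - <<'E'
from h import *
s=get_state();R0=R.from_euler('xyz',s["tcp_rot"],degrees=True)
for v in(146,150,154):
  for zz in (-.022,-.016):
    o,d=ray("wrist",(286,v));o=R0.inv().apply(o-s["eef_pos"]);d=R0.inv().apply(d);print(v,zz,o+d*(zz-o[2])/d[2])
rows([.52,-.35,.26],tinrot(-11),9,-1)
E
```

```text
146 -0.022 [ 0.05908777  0.0020448  -0.022     ]
146 -0.016 [ 0.05824372  0.00214117 -0.016     ]
150 -0.022 [ 0.0576703   0.00205187 -0.022     ]
150 -0.016 [ 0.05675551  0.0021486  -0.016     ]
154 -0.022 [ 0.05624273  0.002059   -0.022     ]
154 -0.016 [ 0.05525671  0.00215609 -0.016     ]
k 9 dist [ 0.0513 -0.4774  0.0273] rot [ -4.93 -31.68  18.42]
[[-1, -0.291, -0.01, -0.205, -0.018, -0.117, 0.068], [-1, -0.303, 0.002, -0.187, -0.018, -0.117, 0.068], [-1, -0.314, 0.015, -0.168, -0.018, -0.117, 0.068], [-1, -0.323, 0.028, -0.148, -0.018, -0.117, 0.068], [-1, -0.33, 0.041, -0.128, -0.018, -0.117, 0.068], [-1, -0.336, 0.054, -0.107, -0.018, -0.117, 0.068], [-1, -0.339, 0.067, -0.086, -0.018, -0.117, 0.068], [-1, -0.341, 0.08, -0.064, -0.018, -0.117, 0.068], [-1, -0.341, 0.092, -0.042, -0.018, -0.117, 0.068]]
```

Request:
{"fn": "send_rows", "kwargs": {"rows": [[[-1, -0.29, -0.01, -0.2, -0.02, -0.12, 0.07], [-1, -0.3, 0, -0.19, -0.02, -0.12, 0.07], [-1, -0.31, 0.01, -0.17, -0.02, -0.12, 0.07], [-1, -0.32, 0.03, -0.15, -0.02, -0.12, 0.07], [-1, -0.33, 0.04, -0.13, -0.02, -0.12, 0.07], [-1, -0.34, 0.05, -0.11, -0.02, -0.12, 0.07], [-1, -0.34, 0.07, -0.09, -0.02, -0.12, 0.07], [-1, -0.34, 0.08, -0.06, -0.02, -0.11, 0.07], [-1, -0.34, 0.09, -0.04, -0.02, -0.1, 0.06], [-1, 0, 0, 0, 0, 0, 0]]]}}

```text
t: 7.9
eef_pos: [0.5163, -0.352, 0.2633]
tcp_rot: [179.6, -0.2, 78.5]
contact_force: [0.8, 1.3, -0.8]
gripper_width: 0.0224
gripper_force: 69.3
```

```bash
python3 - <<'E'
from h import *
s=get_state();print(s["t"],s["eef_pos"],s["tcp_rot"],s["gripper_width"],s["contact_force"])
im=capture("wrist");np.save("w3.npy",im)
for l in("tin","tin_in","lid_hinge","brush_medium_mid"):
    print(l,[(np.round(d["point"],4).tolist(),round(d["p"],2)) for d in landmark_of("wrist",l)])
A=rectify("wrist",im,np.array([.42,-.18,.045]),np.array([1.,0,0]),np.array([0,-1.,0]),400,480,2000)
B=np.zeros((480,400,3),np.uint8);B[:300]=cv2.resize(im,(400,300))
save("w3",np.hstack([A,B]))
E
```

```text
7.9 [ 0.51629716 -0.35201636  0.26329198] [179.56844708  -0.22715893  78.51999675] 0.022401558295945718 [ 0.81543083  1.31588988 -0.7994116 ]
tin [([0.5329, -0.2977, 0.0016], 0.57)]
tin_in [([0.5333, -0.297, 0.0051], 0.92)]
lid_hinge []
brush_medium_mid [([0.5156, -0.3684, 0.2758], 0.66)]
```

View pics/w3.png

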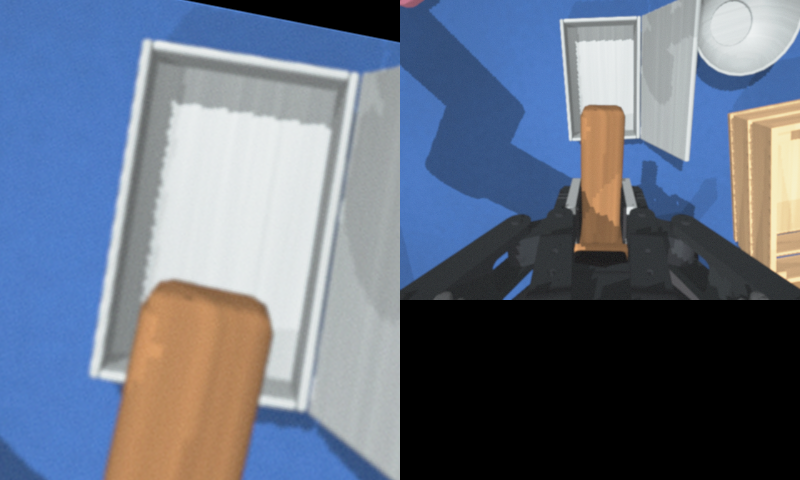

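The rectified view shows the tin rim corners at (146,40), (358,72), (91,376) and (305,410). That makes the rim 108×170 mm (the given size is 110×172), its centre (0.5325,−0.293) and its yaw −9°. The brush middle must go there, with the TCP 15.5 mm along the tin's +y from it.

```bash
python3 - <<'E'
from h import *
rows([.535,-.278,.09],tinrot(-9),6,-1)
E
```

```text
k 6 dist [ 0.0185  0.0704 -0.1743] rot [ 0.43 -0.27 -2.24]
[[-1, 0.08, 0.003, 0.194, 0.002, -0.002, -0.012], [-1, 0.08, 0.004, 0.194, 0.002, -0.002, -0.012], [-1, 0.08, 0.005, 0.194, 0.002, -0.002, -0.012], [-1, 0.08, 0.006, 0.194, 0.002, -0.002, -0.012], [-1, 0.08, 0.007, 0.194, 0.002, -0.002, -0.012], [-1, 0.08, 0.007, 0.194, 0.002, -0.002, -0.012]]
```

Request:
{"fn": "send_rows", "kwargs": {"rows": [[[-1, 0.16, 0.01, 0.1, 0, 0, -0.03], [-1, 0.16, 0.01, 0.1, 0, 0, -0.03], [-1, 0.16, 0.01, 0.2, 0.01, -0.01, -0.02], [-1, 0, 0, 0.25, 0, 0, 0], [-1, 0, 0, 0.25, 0, 0, 0], [-1, 0, 0, 0.2, 0, 0, 0], [-1, 0, 0, 0.06, 0, 0, 0], [-1, 0, 0, 0, 0, 0, 0]]]}}

```text
t: 9.15
eef_pos: [0.5345, -0.2789, 0.0906]
tcp_rot: [179.9, 0.1, 81.1]
contact_force: [-0.3, -0.4, -0.2]
gripper_width: 0.0227
gripper_force: 69.4
```

```bash
python3 - <<'E'
from h import *
s=get_state();print(s["t"],s["eef_pos"],s["tcp_rot"],s["contact_force"])
im=capture("side")
a=proj("side",np.array([[.53,-.29,.06]]))[0].astype(int);print(a)
x0=max(0,a[0]-90);y0=max(0,a[1]-90);sc=cv2.resize(im[y0:y0+180,x0:x0+180],None,fx=2.2,fy=2.2,interpolation=cv2.INTER_CUBIC)
w=cv2.resize(capture("wrist"),(400,300));B=np.zeros((396,400,3),np.uint8);B[:300]=w
C=np.zeros((396,396,3),np.uint8);C[:sc.shape[0],:sc.shape[1]]=sc
save("d1",np.hstack([C,B]))
rows([.535,-.278,.03],tinrot(-9),2,-1)
E
```

```text
9.15 [ 0.5344807  -0.27888773  0.09056736] [1.79885647e+02 6.24373379e-02 8.11401093e+01] [-0.32480196 -0.38850017 -0.24466898]
[347 318]
k 2 dist [-0.0007  0.002  -0.0625] rot [0.31 0.16 0.12]
[[-1, 0.007, -0.004, 0.208, 0.005, 0.003, 0.002], [-1, 0.007, -0.004, 0.208, 0.005, 0.003, 0.002]]
```

View pics/d1.png

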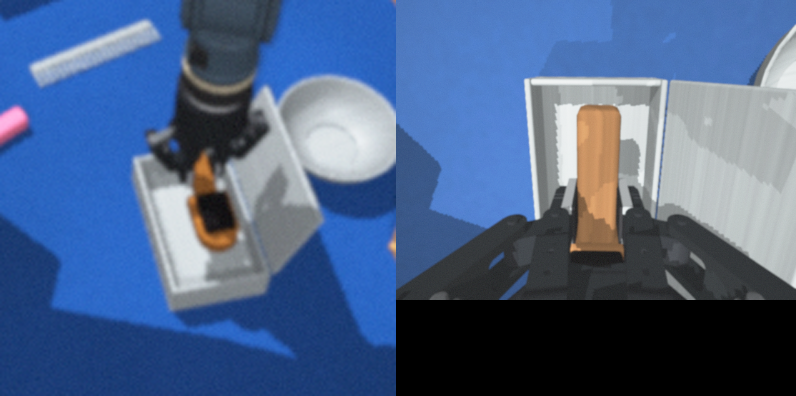

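The brush is square with the tin and over it. In the wrist view its handle end at (598,108) is inside the far wall at (598,80). I'll shift it 6 mm away from the lid side for clearance and lower gently.

Request:
{"fn": "send_rows", "kwargs": {"rows": [[[-1, 0.01, -0.04, 0.15, 0, 0, 0], [-1, 0, 0, 0.15, 0, 0, 0], [-1, 0, 0, 0.1, 0, 0, 0], [-1, 0, 0, 0.06, 0, 0, 0], [-1, 0, 0, 0, 0, 0, 0]]]}}

```text
t: 9.88
eef_pos: [0.529, -0.2773, 0.0213]
tcp_rot: [179.9, 0.1, 81.1]
contact_force: [0.1, 0.3, -0.2]
gripper_width: 0.0224
gripper_force: 69.4
```

Request:
{"fn": "send_rows", "kwargs": {"rows": [[[-1, 0, 0, 0.025, 0, 0, 0], [-1, 0, 0, 0.025, 0, 0, 0], [-1, 0, 0, 0.02, 0, 0, 0], [-1, 0, 0, 0, 0, 0, 0]]]}}

```text
t: 10.38
eef_pos: [0.5289, -0.2771, 0.0106]
tcp_rot: [179.9, 0.1, 81.1]
contact_force: [0.4, 0.9, -1.4]
gripper_width: 0.0225
gripper_force: 69.4
```

Request:
{"fn": "send_rows", "kwargs": {"rows": [[[-1, 0, 0, 0.01, 0, 0, 0], [-1, 0, 0, 0.01, 0, 0, 0], [-1, 0, 0, 0, 0, 0, 0]]]}}

```text
t: 10.75
eef_pos: [0.5293, -0.2774, 0.0081]
tcp_rot: [179.8, 0.1, 81.1]
contact_force: [0.9, 0.3, -1.0]
gripper_width: 0.0226
gripper_force: 69.4
```

Request:
{"fn": "send_rows", "kwargs": {"rows": [[[-1, 0, 0, 0.01, 0, 0, 0], [-1, 0, 0, 0, 0, 0, 0]]]}}

```text
t: 11.0
eef_pos: [0.5293, -0.2774, 0.0079]
tcp_rot: [179.8, 0.1, 81.1]
contact_force: [-1.2, 1.6, 5.3]
gripper_width: 0.0223
gripper_force: 70.1
```

The brush touches the floor (5 N). I'll release it part-way only and rise straight up.

Request:
{"fn": "send_rows", "kwargs": {"rows": [[[0, 0, 0, 0, 0, 0, 0], [0, 0, 0, 0, 0, 0, 0], [0, 0, 0, 0, 0, 0, 0]]]}}

```text
t: 11.38
eef_pos: [0.5291, -0.2773, 0.0063]
tcp_rot: [179.9, 0.1, 81.1]
contact_force: [0.4, -0.2, -0.1]
gripper_width: 0.0429
gripper_force: 0.0
```

Request:
{"fn": "send_rows", "kwargs": {"rows": [[[0, 0, 0, -0.05, 0, 0, 0], [0, 0, 0, -0.1, 0, 0, 0], [0, 0, 0, -0.2, 0, 0, 0], [0, 0, 0, -0.3, 0, 0, 0], [0, 0, 0, -0.35, 0, 0, 0], [0, 0, 0, -0.35, 0, 0, 0], [0, 0, 0, -0.3, 0, 0, 0], [-1, 0, 0, 0, 0, 0, 0]]]}}

```text
t: 12.38
eef_pos: [0.5307, -0.2782, 0.2614]
tcp_rot: [179.2, 0.4, 81.1]
contact_force: [0.7, -1.1, -0.6]
gripper_width: 0.0256
gripper_force: 0.0
```

```bash
python3 - <<'E'
from h import *
s=get_state();print(s["t"],s["eef_pos"],s["tcp_rot"],s["qpos"].round(1))
im=capture("wrist")
for l in("brush_medium_mid","brush_medium","lid_hinge","tin_in"):
    print(l,[(np.round(d["point"],4).tolist(),round(d["p"],2)) for d in landmark_of("wrist",l)])
im2=capture("side")
sc=cv2.resize(im2[150:420,200:560],(480,360))
B=np.zeros((360,320,3),np.uint8);B[:240]=cv2.resize(im,(320,240))
save("e1",np.hstack([sc,B]))
E
```

```text
12.375 [ 0.53068121 -0.27824594  0.26144596] [179.21140671   0.38936591  81.1003441 ] [-34.1  13.8  21.4  96.7  -0.   64.8]
brush_medium_mid [([0.5288, -0.297, 0.0224], 0.57), ([0.3283, -0.0963, 0.015], 0.56)]
brush_medium [([0.2553, -0.123, 0.003], 0.76), ([0.5108, -0.3662, 0.0043], 0.58)]
lid_hinge [([0.5849, -0.3085, 0.0461], 0.63)]
tin_in [([0.533, -0.2936, 0.006], 0.83), ([0.5353, -0.2974, -0.0028], 0.51)]
```

View pics/e1.png

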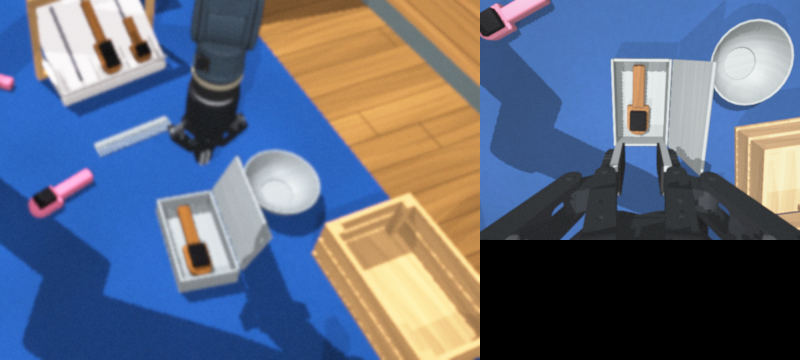

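The brush lies flat in the tin, clear of the walls (side crop (195,240)), and the rack still holds the other two in their slots. Now the lid: I hook the closed fingers behind its free edge with a tilted tool and pull it over.

```bash
python3 - <<'E'
from h import *
xt=tinrot(-9).as_matrix()[:,1]; h=np.array([.5325,-.293,0])+.055*xt
Rt=tinrot(-9)*R.from_euler('x',-25,degrees=True)
p=h+.085*xt;print(h,p,np.hypot(*p[:2]))
rows([p[0],p[1],.25],Rt,5,-1)
print("tool-axes of 10mm -x_tin",Rt.inv().apply(-.01*xt)/.15,"10mm down",Rt.inv().apply([0,0,-.01])/.15)
E
```

```text
[ 0.58682286 -0.3016039   0.        ] [ 0.67077637 -0.31490083  0.        ] 0.7410151584783105
k 5 dist [ 0.143  -0.0385 -0.002 ] rot [-2.504e+01 -2.000e-02  1.000e-01]
[[-1, -0.021, 0.196, 0.002, -0.167, -0.0, 0.001], [-1, -0.021, 0.195, 0.02, -0.167, -0.0, 0.001], [-1, -0.021, 0.193, 0.037, -0.167, -0.0, 0.001], [-1, -0.021, 0.189, 0.053, -0.167, -0.0, 0.001], [-1, -0.021, 0.184, 0.07, -0.167, -0.0, 0.001]]
tool-axes of 10mm -x_tin [-1.10997848e-17 -6.04205191e-02 -2.81745508e-02] 10mm down [ 0.         -0.02817455  0.06042052]
```

Request:
{"fn": "send_rows", "kwargs": {"rows": [[[-1, -0.02, 0.2, 0, -0.17, 0, 0], [-1, -0.02, 0.2, 0.02, -0.17, 0, 0], [-1, -0.02, 0.19, 0.04, -0.17, 0, 0], [-1, -0.02, 0.19, 0.05, -0.17, 0, 0], [-1, -0.02, 0.18, 0.07, -0.16, 0, 0], [-1, 0, 0, 0, 0, 0, 0]]]}}

```text
t: 13.42
eef_pos: [0.6708, -0.3137, 0.2496]
tcp_rot: [154.9, -0.0, 81.1]
contact_force: [0.7, -0.0, -0.1]
gripper_width: 0.0001
gripper_force: 0.0
```

```bash
python3 - <<'E'
from h import *
xt=tinrot(-9).as_matrix()[:,1]; h=np.array([.5325,-.293,0])+.055*xt
Rt=tinrot(-9)*R.from_euler('x',-25,degrees=True)
s=get_state();print(s["eef_pos"],(s["eef_pos"]-h)@xt,s["qpos"].round(1))
p=h+.083*xt
rows([p[0],p[1],.122],Rt,4,-1)
E
```

```text
[ 0.67078712 -0.31371693  0.24958818] 0.08482541935619936 [-34.8   9.2  10.4  68.3  10.7  66.3]
k 4 dist [-0.002  -0.0009 -0.1276] rot [ 0.05 -0.07  0.08]
[[-1, -0.002, -0.093, 0.191, 0.0, -0.001, 0.001], [-1, -0.002, -0.093, 0.191, 0.0, -0.001, 0.001], [-1, -0.002, -0.093, 0.191, 0.0, -0.001, 0.001], [-1, -0.002, -0.093, 0.191, 0.0, -0.001, 0.001]]
```

Request:
{"fn": "send_rows", "kwargs": {"rows": [[[-1, 0, -0.09, 0.19, 0, 0, 0], [-1, 0, -0.09, 0.19, 0, 0, 0], [-1, 0, -0.09, 0.19, 0, 0, 0], [-1, 0, -0.09, 0.19, 0, 0, 0], [-1, 0, 0, 0, 0, 0, 0]]]}}

```text
t: 14.05
eef_pos: [0.6703, -0.3137, 0.1237]
tcp_rot: [155.0, -0.0, 81.1]
contact_force: [-0.8, 0.1, -0.0]
gripper_width: -0.0001
gripper_force: 0.0
```

Request:
{"fn": "send_rows", "kwargs": {"rows": [[[-1, 0, -0.06, -0.028, 0, 0, 0], [-1, 0, -0.06, -0.028, 0, 0, 0], [-1, 0, -0.06, -0.028, 0, 0, 0], [-1, 0, -0.06, -0.028, 0, 0, 0], [-1, 0, -0.06, -0.028, 0, 0, 0], [-1, 0, -0.06, -0.028, 0, 0, 0]]]}}

```text
t: 14.8
eef_pos: [0.6131, -0.3057, 0.1277]
tcp_rot: [154.6, 0.1, 81.1]
contact_force: [0.6, 0.5, 4.6]
gripper_width: -0.0003
gripper_force: 2.5
```

Request:
{"fn": "send_rows", "kwargs": {"rows": [[[-1, 0, -0.06, -0.028, 0, 0, 0], [-1, 0, -0.06, -0.028, 0, 0, 0], [-1, 0, -0.06, -0.028, 0, 0, 0], [-1, 0, -0.06, -0.028, 0, 0, 0], [-1, 0, -0.06, -0.028, 0, 0, 0], [-1, 0, -0.06, -0.028, 0, 0, 0], [-1, 0, 0, 0, 0, 0, 0]]]}}

```text
t: 15.68
eef_pos: [0.5537, -0.2963, 0.1262]
tcp_rot: [154.7, 0.1, 81.1]
contact_force: [0.0, 0.2, -0.3]
gripper_width: -0.0003
gripper_force: 0.0
```

```bash
python3 - <<'E'
from h import *
s=get_state();print(s["eef_pos"],s["contact_force"])
im=capture("side");im2=capture("scene")
save("f1",np.hstack([cv2.resize(im[200:400,260:480],(440,400)),cv2.resize(im2[150:330,40:220],(360,400))]))
E
```

```text
[ 0.55372692 -0.2962544   0.12619827] [ 0.02824369  0.21837417 -0.28227586]
```

View pics/f1.png

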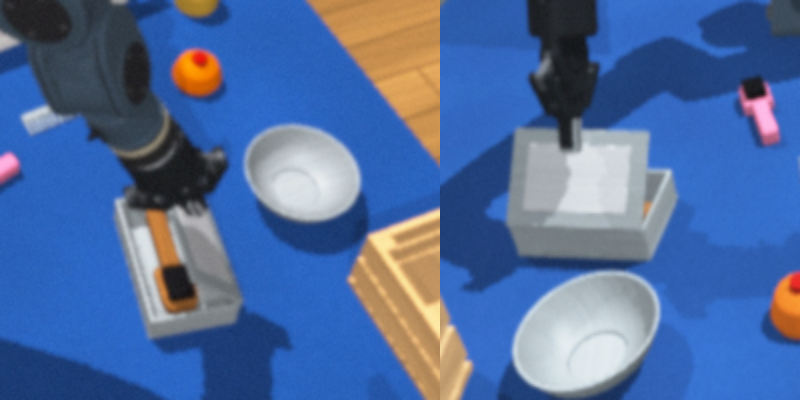

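The lid is past upright and coming down ahead of the finger (scene crop (575,180)). I'll rise clear and check that it has shut.

Request:
{"fn": "send_rows", "kwargs": {"rows": [[[-1, 0, 0, 0, 0, 0, 0], [-1, 0, 0, 0, 0, 0, 0], [-1, 0, 0.07, -0.15, 0, 0, 0], [-1, 0, 0.09, -0.2, 0, 0, 0], [-1, 0, 0.09, -0.2, 0, 0, 0], [-1, 0, 0.09, -0.2, 0, 0, 0], [-1, 0, 0, 0, 0, 0, 0], [-1, 0, 0, 0, 0, 0, 0]]]}}

```text
t: 16.77
eef_pos: [0.5522, -0.2956, 0.2488]
tcp_rot: [154.7, 0.1, 81.1]
contact_force: [-0.8, -0.2, -1.9]
gripper_width: -0.0003
gripper_force: 0.0
```

```bash
python3 - <<'E'
from h import *
s=get_state();print(s["t"],s["eef_pos"],s["contact_force"])
im=capture("side")
for l in("brush_long","brush_short","comb","toy","bowl","wax","bottle"):
    print(l,[(np.round(d["point"],3).tolist(),round(d["p"],2)) for d in landmark_of("side",l)][:2])
im2=capture("scene")
save("f2",np.hstack([cv2.resize(im[100:400,200:480],(420,450)),cv2.resize(im2[150:330,40:190],(375,450))]))
E
```

```text
16.775 [ 0.55218316 -0.29558607  0.24877906] [-0.83647874 -0.20079922 -1.86067161]
brush_long [([0.538, 0.156, 0.029], 0.54)]
brush_short []
comb [([0.523, -0.011, -0.0], 0.87)]
toy [([0.531, -0.295, 0.003], 0.62), ([0.736, -0.25, -0.0], 0.55)]
bowl []
wax []
bottle [([0.703, -0.024, -0.003], 0.47)]
```

View pics/f2.png

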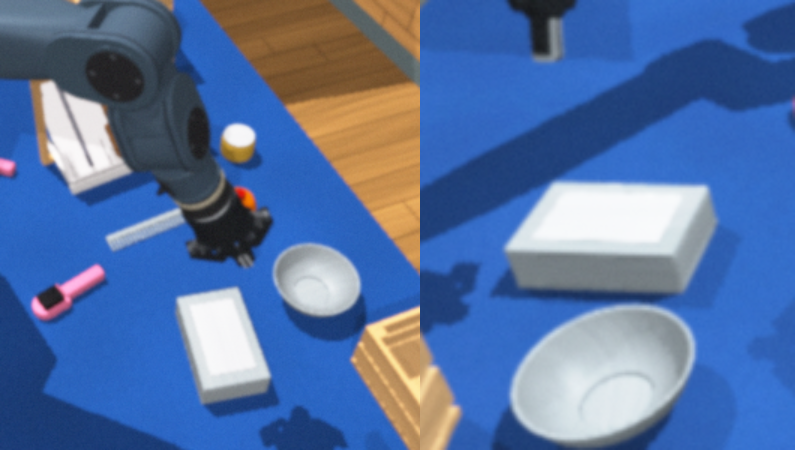

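Both views show the lid lying flat and flush on the tin, the gripper clear of it, and the bystanders in place. I'm handing the job in.

```bash
python3 -c "
from station import *
print(job_done())"
```

```text
the job is handed in; nothing more can be done
None
```

The 146 mm brush lies flat in the tin with the lid shut, the other two were still in their slots when last seen, no other item looked moved, and the job was handed in at about 17 s of the 53 s; its result wasn't reported.

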